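Stack the storage pots on their stand

TASK

Put the set of white storage pots back together on the round wooden stand: set the tall pot in the stand's recess first, then the middle pot on it, then the short pot, and close the top one with the wooden lid. Each must sit fully down in the one below, upright; do not tip any of them over on the way, and leave the salt shaker, the tin and the tea box where they stand.

Things in the scene. Friction and masses are not known exactly. Their poses are not given: they have to be found in the camera images.
- stand_top (a point): Round wooden stand, 100 mm across and 18 mm high, fixed to the worktop; in its top a round recess 54 mm wide and 14 mm deep takes a pot's foot. This point is the centre of the recess's mouth, level with the top face (18 mm above the worktop).
- tall_pot_center (a point): Open empty white ceramic pot, the tallest of three: 86 mm high overall, outside diameter 60 mm, wall 4 mm, mouth 52 mm. Its lowest 10 mm is a narrower conical foot (37 to 47 mm across) that drops into the mouth of a pot or the stand's recess, so that the 60 mm body rests on that rim: stacked, it adds its height less 10 mm. Starts upright. Point: its centre, 43 mm above its underside; z up its axis.
- middle_pot_center (a point): Open empty white ceramic pot, the middle one in height of three: 64 mm high overall, outside diameter 60 mm, wall 4 mm, mouth 52 mm. Its lowest 10 mm is a narrower conical foot (37 to 47 mm across) that drops into the mouth of a pot or the stand's recess, so that the 60 mm body rests on that rim: stacked, it adds its height less 10 mm. Starts upright. Point: its centre, 32 mm above its underside; z up its axis.
- short_pot_center (a point): Open empty white ceramic pot, the shortest of three: 44 mm high overall, outside diameter 60 mm, wall 4 mm, mouth 52 mm. Its lowest 10 mm is a narrower conical foot (37 to 47 mm across) that drops into the mouth of a pot or the stand's recess, so that the 60 mm body rests on that rim: stacked, it adds its height less 10 mm. Starts upright. Point: its centre, 22 mm above its underside; z up its axis.
- lid_knob (a point): Round wooden lid, 46 mm high, starting upright. From the underside up: a grey plug like the pots' feet (10 mm high, 37 to 47 mm across), a wooden disc 60 mm across and 6 mm thick that rests on a pot's rim when closed, and an upright round knob, 20 mm across and 30 mm high, to grip. Point: middle of the knob, 31 mm above the underside, 15 mm below its top; z up its axis.
- salt_center (a point): Salt shaker, 44 mm across and 90 mm high, glass with a grey cap, standing among the pots; not to be disturbed. This point is its centre, 45 mm up.
- tuna_tin: Flat round food tin, 86 mm across, 40 mm high, to the right of the work; not to be disturbed. Origin at the centre of its underside.
- tea_box: Black cardboard tea box, 69 x 122 x 78 mm high, to the left of the work; not to be disturbed. Origin at the centre of its underside.
Not all that is in view belongs to the job. Leave any blue look-alike of the part that bears short_pot_center alone.

How it is judged:
By the outcome, as a careful person would: the job done as asked, in the order asked, and still so for the second after the job is handed in, with the robot touching nothing.
It also fails if it takes over 106 s, if anything falls off the work surface, if the arm or the gripper's body presses on something with over 40 N, if the wrist force passes 120 N, or if a joint passes its speed limit or range.

ROBOT

A 6-joint arm with a two-finger parallel gripper is mounted at the origin on a cart in front of the work surface, level with it; the furniture and walls round the work are solid. World frame = base frame: x ahead of the robot, y to its left, z up, the work surface at z = 0. Lengths are in m, angles in rad, forces in N, time in s.
With the tool pointing down it reaches from about 0.35 to 0.975 m from the base axis. Payload 7.1 kg.
Tool frame: the origin (TCP) lies on the centre line of the jaws, within the pads' length; the fingertips stand env.tip_reach ahead of it and the grasp point (between the pads) lies 8 mm behind it (env.tip_reach is the distance from the TCP to the fingertips, in m); z points along the fingers, y is the line along which they close (so a half turn about z gives the same grasp; the last joint's range is limited). The gripper opens to 88 mm and grips with 3 to 60 N. Pads are 20 mm wide; open, the fingers measure 115 mm over their backs; the gripper's body (75 mm by 178 mm) begins 61 mm behind the grasp point.
Start: joints at [-1.189, 0.423, 1.63, -0, 1.089, -0.019], TCP at [0.244, -0.575, 0.234] pointing down, gripper open.
Joint ranges: [-3, 3], [-0.9, 2.11], [0.09, 2.58], [-1.31, 4.45], [0.11, 2.69], [-2.54, 2.54]. Speed limits (rad/s): [2.39, 2.39, 3.01, 3.14, 3.14, 3.14].

INTERFACE

Orientations are given as a rotation vector (axis times angle).
In Python, from cell import env gives the robot as it stands.
- The arm moves only by the tool step_arm, never from a script. Its argument "moves" is a list of rows, each an object of numbers: "dx", "dy", "dz": the shift along the tool's x, y, z each as a share of 80 mm, from -1 to 1; "rx", "ry", "rz": the turn, a rotation vector about the tool's x, y, z each as a share of 90 degrees, from -1 to 1; "hand": the closure, from -1 (fully open) to 1 (shut). In form: [{"dx": .., "dy": .., "dz": .., "rx": .., "ry": .., "rz": .., "hand": ..}, ...]. A call has 1 to 10 rows; each row shifts and turns the commanded pose from where the row before left it, along the tool's axes as they then stand; what a row does not reach is not made up. A row lasts 1/8 s, in which the tool goes at most 62.5 mm and 10.7 degrees, less where a joint would pass 70% of its speed; a pose out of reach is approached as far as the arm can. A call with a number of a shift or a turn outside -1 to 1 is refused whole. A call with a gripper value outside its range is refused whole. The fingers move at their own pace and stop on an object; "force" is the grip in N (left out, the last holds). Time passes only in rows, so rows that do not move let the fingers close. It gives the time, the measured TCP pose, the force, the opening and the grip force at its end, in the units of the state.
- env.get_state(): the state, without advancing time (a new reading comes with each control period).
- env.camera(name): name is "side" or "top"; returns a dict with "pixels" (384x512x3 uint8, red, green, blue), "depth" (384x512 float32, m along the optical axis (not along the pixel's ray), 0 where there is no reading), "intrinsics" (3x3 intrinsics, pixels), "eye" and "attitude" of the camera in the world. Camera axes: x right, y down, z forward; pixel columns grow to the right and rows downward; lengths in m; the calibration is good to about 2 mm. A picture is of the moment at which its call begins.
- env.close_job(): hands the job in; it is judged then, once.
The state is a dict: "clock": time; "joints": joint angles; "joint_velocities": joint speeds; "joint_efforts": joint torques, N m; "position": TCP position; "ee_rot": TCP orientation; "force": force on the tool from outside, world axes, zero at the start; "wrist_torque": the same for the moment, N m; "opening": finger opening in m; "grip_force": force on a finger pad.
Only numpy, scipy, OpenCV 4.12 (cv2) and the standard library are available. Lean on these libraries where they do the work, as an engineer would, in place of code of your own. Each camera call takes 0.05 s, during which the arm holds its last target. There are 200 camera calls.

## Working session

There is one attempt and no reset: what is moved stays moved. The work goes in short steps, Python scripts to look and compute and a tool call to move; the robot and the scene stay as the last step left them, time stands still between calls to the robot, and variables do not carry over. Pictures are saved under pics/ and viewed, at most 14 in all, crops included, and the job is handed in when it is done.

Besides the shell and the picture viewer there is one more tool, called after "Call:" as a command line: name --argument value ..., lists and objects as JSON in quotes. step_arm: Moves the arm, as the interface text tells. Its arguments: {"type":"object","properties":{"moves":{"type":"array","items":{"type":"object","properties":{"dx":{"type":"number"},"dy":{"type":"number"},"dz":{"type":"number"},"rx":{"type":"number"},"ry":{"type":"number"},"rz":{"type":"number"},"hand":{"type":"number"}}}},"force":{"type":"number"}},"required":["moves"]}

```bash
mkdir -p pics; ls; cat > h.py <<'E'
import numpy as np, cv2
from cell import env
def look(name,fn):
    c=env.camera(name); cv2.imwrite(f'pics/{fn}.png',c['pixels'][:,:,::-1]); np.savez(f'pics/{fn}.npz',**{k:np.array(v) for k,v in c.items()}); return c
def cloud(c):
    d=c['depth'];K=np.array(c['intrinsics']);v,u=np.mgrid[:d.shape[0],:d.shape[1]]
    A=np.array(c['attitude'])
    if A.shape!=(3,3):
        from scipy.spatial.transform import Rotation as R
        A=R.from_rotvec(A).as_matrix()
    p=np.stack([(u-K[0,2])/K[0,0]*d,(v-K[1,2])/K[1,1]*d,d],-1)
    P=p@A.T+np.array(c['eye']); P[d==0]=np.nan; return P
E
python3 - <<'E'
from h import *
for n in('top','side'):
    c=look(n,n+'0'); print(n,c['eye'],c['attitude'],c['intrinsics'])
    P=cloud(c); print(np.nanmedian(P[...,2]),np.nanmin(P.reshape(-1,3),0),np.nanmax(P.reshape(-1,3),0))
print(env.get_state(),env.tip_reach)
E
```

```text
pics
top [ 0.35065681 -0.00377843  1.26509028] [-2.15904068  2.10942687 -0.15688963] [[360.36613211   0.         257.69745182]
 [  0.         360.36613211 189.96687668]
 [  0.           0.           1.        ]]
0.10686356479525982 [-0.43128313 -1.09030124 -0.89488095] [0.83617648 1.49734694 1.07906084]
side [-0.20752295  0.32532413  1.12174329] [-1.5142846   2.22205484 -0.751389  ] [[464.19151466   0.         259.8528873 ]
 [  0.         464.19151466 191.18686738]
 [  0.           0.           1.        ]]
0.12788214587918556 [-0.12298915 -1.32598936 -0.89026975] [0.84125795 0.71648372 0.83326177]
{'clock': 0.1, 'joints': array([-1.18897717e+00,  4.23777818e-01,  1.63060309e+00, -3.95271281e-05,
        1.08861146e+00, -1.89660154e-02]), 'joint_velocities': array([-0.00111277, -0.00149694, -0.00306899, -0.00043262,  0.00035836,
        0.00115128]), 'joint_efforts': array([-4.70312079e-04, -5.45617211e+01, -2.74325466e+01,  6.45302469e-02,
        1.88452320e-02, -1.24591810e-05]), 'position': array([ 0.24368945, -0.575003  ,  0.23297518]), 'ee_rot': array([-3.07737593e+00, -6.25102266e-01,  4.50601742e-04]), 'force': array([-0.93161997,  0.58901798,  0.02838103]), 'wrist_torque': array([ 0.04690584, -0.02789845, -0.01405129]), 'grip_force': 0.0, 'opening': 0.08817921633579937} 0.011
```

View pics/top0.png

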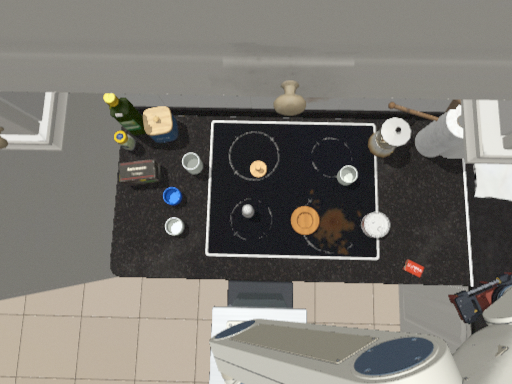

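View pics/side0.png

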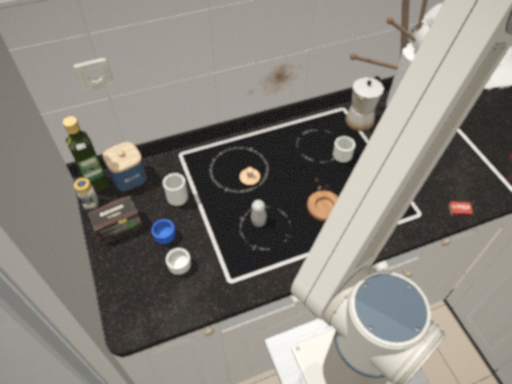

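The top view shows the pots near (192,162), (347,176) and (175,227). The lid is at (258,169), the stand at (305,221), the salt shaker at (248,211) and the blue decoy at (172,196). I'll measure them from depth.

```bash
cat >> h.py <<'E'
def circ(c,uv,r,zlo,zhi,rad=None):
    from scipy.optimize import least_squares
    P=cloud(c); u,v=uv; v0,u0=max(v-r,0),max(u-r,0)
    Q=P[v0:v+r+1,u0:u+r+1].reshape(-1,3); Q=Q[(Q[:,2]>zlo)&(Q[:,2]<zhi)]
    if len(Q)<6: return None
    (x,y),R=cv2.minEnclosingCircle(Q[:,:2].astype(np.float32))
    return len(Q),Q[:,:2].mean(0).round(4),(round(x,4),round(y,4)),round(R,4),np.percentile(Q[:,2],[5,50,95]).round(4)
E
python3 - <<'E'
from h import *
c=dict(np.load('pics/top0.npz')); P=cloud(c)
for n,uv in dict(potA=(192,162),potB=(347,176),potC=(175,227),lid=(258,169),stand=(305,221),salt=(248,211),blue=(172,196),tin=(376,225)).items():
    u,v=uv;Q=P[v-16:v+17,u-16:u+17].reshape(-1,3);Q=Q[~np.isnan(Q[:,2])]
    z=np.percentile(Q[:,2],97); print(n,'z97',z.round(4),'floor',np.percentile(Q[:,2],10).round(4),circ(c,uv,15,z-.008,z+.008))
print(circ(c,(258,169),14,.006,.022))
big=cv2.resize(c['pixels'][140:250,150:400,::-1],None,fx=3.2,fy=3.2,interpolation=cv2.INTER_CUBIC);cv2.imwrite('pics/top0c.png',big)
E
```

```text
potA z97 0.0851 floor -0.0033 (79, array([0.6325, 0.2399]), (0.6336, 0.2406), 0.03, array([0.0788, 0.0847, 0.088 ]))
potB z97 0.0652 floor -0.0019 (85, array([ 0.6058, -0.293 ]), (0.6061, -0.2925), 0.0306, array([0.0582, 0.0646, 0.0689]))
potC z97 0.0424 floor -0.0031 (77, array([0.4169, 0.2958]), (0.4168, 0.2952), 0.0298, array([0.036 , 0.0419, 0.0462]))
lid z97 0.0276 floor -0.0024 (42, array([0.6239, 0.0146]), (0.6248, 0.0146), 0.0284, array([0.0197, 0.0212, 0.0322]))
stand z97 0.0227 floor -0.0008 (429, array([ 0.4486, -0.1517]), (0.4489, -0.152), 0.0496, array([0.0157, 0.019 , 0.0232]))
salt z97 0.0867 floor -0.0024 (80, array([0.4751, 0.0459]), (0.4759, 0.046), 0.0166, array([0.0803, 0.0859, 0.0916]))
blue z97 0.0428 floor -0.0032 (78, array([0.5201, 0.3109]), (0.5212, 0.3092), 0.0302, array([0.0361, 0.0424, 0.0462]))
tin z97 0.0427 floor -0.0011 (492, array([ 0.4387, -0.3921]), (0.4382, -0.3919), 0.0435, array([0.0355, 0.039 , 0.043 ]))
(197, array([0.6263, 0.0142]), (0.6287, 0.0154), 0.0538, array([0.0068, 0.0164, 0.0213]))
```

View pics/top0c.png

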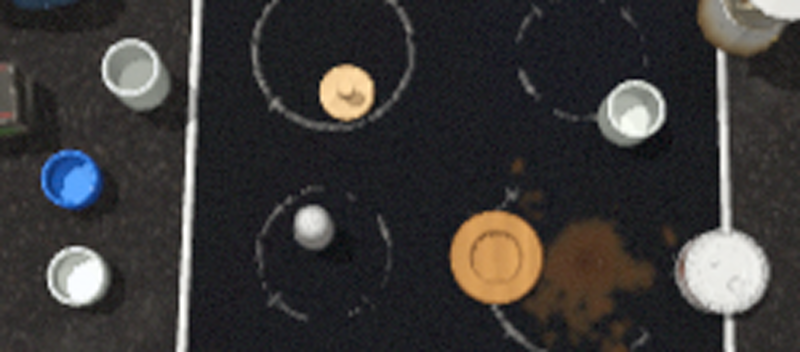

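Heights match: tall A is 85 mm, middle B 65 mm and short C 42 mm. I'll compute the tool-axis moves from these positions.

```bash
cat >> h.py <<'E'
from scipy.spatial.transform import Rotation as R
def go(*tg):
    s=env.get_state(); p=s['position'];M=R.from_rotvec(s['ee_rot']).as_matrix()
    print('pos',p.round(4),'t',s['clock'],'toolx',M[:,0].round(3),'z',M[:,2].round(3),'j',s['joints'].round(2))
    for t in tg:
        d=M.T@(np.array(t)-p)/.08; print('to',t,'shares',d.round(3)); p=np.array(t)
E
python3 - <<'E'
from h import *
go((.6335,.2405,.2),(.6335,.2405,.052))
c=dict(np.load('pics/top0.npz')); P=cloud(c)
for n,(u,v) in dict(canister=(160,125),moka=(382,142),mokatop=(395,131)).items():
    Q=P[v-14:v+14,u-14:u+14].reshape(-1,3);Q=Q[Q[:,2]>.06]; print(n,Q.min(0).round(3),Q.max(0).round(3))
E
```

```text
pos [ 0.2437 -0.575   0.233 ] t 0.1 toolx [ 0.921  0.39  -0.   ] z [-0.001  0.001 -1.   ] j [-1.19  0.42  1.63 -0.    1.09 -0.02]
to (0.6335, 0.2405, 0.2) shares [ 8.464 -7.484  0.423]
to (0.6335, 0.2405, 0.052) shares [0.    0.003 1.85 ]
canister [0.717 0.307 0.06 ] [0.805 0.397 0.122]
moka [ 0.682 -0.446  0.06 ] [ 0.758 -0.377  0.163]
mokatop [ 0.685 -0.473  0.083] [ 0.776 -0.38   0.177]
```

Call:
step_arm --moves '[{"dx": 0.47, "dy": -0.416, "dz": 0.02, "hand": -1}, {"dx": 0.47, "dy": -0.416, "dz": 0.02, "hand": -1}, {"dx": 0.47, "dy": -0.416, "dz": 0.02, "hand": -1}, {"dx": 0.47, "dy": -0.416, "dz": 0.02, "hand": -1}, {"dx": 0.47, "dy": -0.416, "dz": 0.02, "hand": -1}, {"dx": 0.47, "dy": -0.416, "dz": 0.02, "hand": -1}, {"dx": 0.47, "dy": -0.416, "dz": 0.02, "hand": -1}, {"dx": 0.47, "dy": -0.416, "dz": 0.02, "hand": -1}, {"dx": 0.47, "dy": -0.416, "dz": 0.02, "hand": -1}, {"dx": 0.47, "dy": -0.416, "dz": 0.02, "hand": -1}]'

```text
invalid input at $.moves[0]: expected keys dx, dy, dz, rx, ry, rz, hand
```

Call:
step_arm --moves '[{"dx": 0.47, "dy": -0.416, "dz": 0.02, "hand": -1}, {"dx": 0.47, "dy": -0.416, "dz": 0.02, "hand": -1}, {"dx": 0.47, "dy": -0.416, "dz": 0.02, "hand": -1}, {"dx": 0.47, "dy": -0.416, "dz": 0.02, "hand": -1}, {"dx": 0.47, "dy": -0.416, "dz": 0.02, "hand": -1}, {"dx": 0.47, "dy": -0.416, "dz": 0.02, "hand": -1}, {"dx": 0.47, "dy": -0.416, "dz": 0.02, "hand": -1}, {"dx": 0.47, "dy": -0.416, "dz": 0.02, "hand": -1}, {"hand": -1}, {"hand": -1}]'

```text
invalid input at $.moves[0]: expected keys dx, dy, dz, rx, ry, rz, hand
```

```bash
python3 -c "
from h import *
go((.6335,.2405,.2),(.6335,.2405,.052))"
```

```text
pos [ 0.2437 -0.575   0.233 ] t 0.1 toolx [ 0.921  0.39  -0.   ] z [-0.001  0.001 -1.   ] j [-1.19  0.42  1.63 -0.    1.09 -0.02]
to (0.6335, 0.2405, 0.2) shares [ 8.464 -7.484  0.423]
to (0.6335, 0.2405, 0.052) shares [0.    0.003 1.85 ]
```

Call:
step_arm --moves '[{"dx": 0.47, "dy": -0.416, "dz": 0.02, "rx": 0, "ry": 0, "rz": 0, "hand": -1}, {"dx": 0.47, "dy": -0.416, "dz": 0.02, "rx": 0, "ry": 0, "rz": 0, "hand": -1}, {"dx": 0.47, "dy": -0.416, "dz": 0.02, "rx": 0, "ry": 0, "rz": 0, "hand": -1}, {"dx": 0.47, "dy": -0.416, "dz": 0.02, "rx": 0, "ry": 0, "rz": 0, "hand": -1}, {"dx": 0.47, "dy": -0.416, "dz": 0.02, "rx": 0, "ry": 0, "rz": 0, "hand": -1}, {"dx": 0.47, "dy": -0.416, "dz": 0.02, "rx": 0, "ry": 0, "rz": 0, "hand": -1}, {"dx": 0.47, "dy": -0.416, "dz": 0.02, "rx": 0, "ry": 0, "rz": 0, "hand": -1}, {"dx": 0.47, "dy": -0.416, "dz": 0.02, "rx": 0, "ry": 0, "rz": 0, "hand": -1}, {"dx": 0.47, "dy": -0.416, "dz": 0.02, "rx": 0, "ry": 0, "rz": 0, "hand": -1}, {"dx": 0.47, "dy": -0.416, "dz": 0.02, "rx": 0, "ry": 0, "rz": 0, "hand": -1}]'

```text
clock: 1.35
position: [0.4606, -0.1207, 0.2175]
ee_rot: [-3.079, -0.625, 0.0]
force: [0.5, -1.2, -0.2]
opening: 0.0878
grip_force: 0.0
```

Call:
step_arm --moves '[{"dx": 0.47, "dy": -0.416, "dz": 0.02, "rx": 0, "ry": 0, "rz": 0, "hand": -1}, {"dx": 0.47, "dy": -0.416, "dz": 0.02, "rx": 0, "ry": 0, "rz": 0, "hand": -1}, {"dx": 0.47, "dy": -0.416, "dz": 0.02, "rx": 0, "ry": 0, "rz": 0, "hand": -1}, {"dx": 0.47, "dy": -0.416, "dz": 0.02, "rx": 0, "ry": 0, "rz": 0, "hand": -1}, {"dx": 0.47, "dy": -0.416, "dz": 0.02, "rx": 0, "ry": 0, "rz": 0, "hand": -1}, {"dx": 0.47, "dy": -0.416, "dz": 0.02, "rx": 0, "ry": 0, "rz": 0, "hand": -1}, {"dx": 0.47, "dy": -0.416, "dz": 0.02, "rx": 0, "ry": 0, "rz": 0, "hand": -1}, {"dx": 0.47, "dy": -0.416, "dz": 0.02, "rx": 0, "ry": 0, "rz": 0, "hand": -1}, {"dx": 0, "dy": 0, "dz": 0, "rx": 0, "ry": 0, "rz": 0, "hand": -1}, {"dx": 0, "dy": 0, "dz": 0, "rx": 0, "ry": 0, "rz": 0, "hand": -1}]'

```text
clock: 2.6
position: [0.6325, 0.2397, 0.2041]
ee_rot: [3.078, 0.626, -0.003]
force: [0.6, -0.6, -0.8]
opening: 0.0878
grip_force: 0.0
```

```bash
python3 -c "
from h import *
go((.6335,.2405,.2),(.6335,.2405,.052))"
```

```text
pos [0.6325 0.2397 0.2041] t 2.6 toolx [ 0.921  0.391 -0.002] z [-0.002 -0.001 -1.   ] j [ 0.34  0.53  1.53 -0.    1.09  1.51]
to (0.6335, 0.2405, 0.2) shares [ 0.015 -0.004  0.051]
to (0.6335, 0.2405, 0.052) shares [ 0.003 -0.     1.85 ]
```

Call:
step_arm --force 25 --moves '[{"dx": 0.015, "dy": 0, "dz": 0.38, "rx": 0, "ry": 0, "rz": 0, "hand": -1}, {"dx": 0, "dy": 0, "dz": 0.38, "rx": 0, "ry": 0, "rz": 0, "hand": -1}, {"dx": 0, "dy": 0, "dz": 0.38, "rx": 0, "ry": 0, "rz": 0, "hand": -1}, {"dx": 0, "dy": 0, "dz": 0.38, "rx": 0, "ry": 0, "rz": 0, "hand": -1}, {"dx": 0, "dy": 0, "dz": 0.38, "rx": 0, "ry": 0, "rz": 0, "hand": -1}, {"dx": 0, "dy": 0, "dz": 0, "rx": 0, "ry": 0, "rz": 0, "hand": -1}, {"dx": 0, "dy": 0, "dz": 0, "rx": 0, "ry": 0, "rz": 0, "hand": 1}, {"dx": 0, "dy": 0, "dz": 0, "rx": 0, "ry": 0, "rz": 0, "hand": 1}, {"dx": 0, "dy": 0, "dz": 0, "rx": 0, "ry": 0, "rz": 0, "hand": 1}, {"dx": 0, "dy": 0, "dz": 0, "rx": 0, "ry": 0, "rz": 0, "hand": 1}]'

```text
clock: 3.85
position: [0.6351, 0.2409, 0.054]
ee_rot: [-3.078, -0.626, -0.003]
force: [-0.3, 1.4, 6.4]
opening: 0.0591
grip_force: 25.0
```

Call:
step_arm --moves '[{"dx": 0, "dy": 0, "dz": 0, "rx": 0, "ry": 0, "rz": 0, "hand": 1}, {"dx": 0, "dy": 0, "dz": 0, "rx": 0, "ry": 0, "rz": 0, "hand": 1}, {"dx": 0, "dy": 0, "dz": -0.1, "rx": 0, "ry": 0, "rz": 0, "hand": 1}]'

```text
clock: 4.22
position: [0.6338, 0.2405, 0.0606]
ee_rot: [3.078, 0.626, -0.002]
force: [0.7, -0.5, -1.7]
opening: 0.0591
grip_force: 24.9
```

```bash
python3 -c "
from h import *
go((.6335,.2405,.18),(.449,-.152,.18),(.449,-.152,.060))"
```

```text
pos [0.6338 0.2405 0.0606] t 4.225 toolx [ 0.921  0.39  -0.001] z [-0.001 -0.001 -1.   ] j [ 0.35  0.71  1.59 -0.    0.85  1.52]
to (0.6335, 0.2405, 0.18) shares [-0.006 -0.002 -1.492]
to (0.449, -0.152, 0.18) shares [-4.038  3.617  0.005]
to (0.449, -0.152, 0.06) shares [0.002 0.    1.5  ]
```

Call:
step_arm --moves '[{"dx": 0, "dy": 0, "dz": -0.3, "rx": 0, "ry": 0, "rz": 0, "hand": 1}, {"dx": 0, "dy": 0, "dz": -0.4, "rx": 0, "ry": 0, "rz": 0, "hand": 1}, {"dx": 0, "dy": 0, "dz": -0.4, "rx": 0, "ry": 0, "rz": 0, "hand": 1}, {"dx": 0, "dy": 0, "dz": -0.4, "rx": 0, "ry": 0, "rz": 0, "hand": 1}, {"dx": -0.1, "dy": 0.09, "dz": 0, "rx": 0, "ry": 0, "rz": 0, "hand": 1}, {"dx": -0.2, "dy": 0.18, "dz": 0, "rx": 0, "ry": 0, "rz": 0, "hand": 1}, {"dx": -0.35, "dy": 0.314, "dz": 0, "rx": 0, "ry": 0, "rz": 0, "hand": 1}, {"dx": -0.4, "dy": 0.358, "dz": 0, "rx": 0, "ry": 0, "rz": 0, "hand": 1}, {"dx": -0.4, "dy": 0.358, "dz": 0, "rx": 0, "ry": 0, "rz": 0, "hand": 1}, {"dx": -0.4, "dy": 0.358, "dz": 0, "rx": 0, "ry": 0, "rz": 0, "hand": 1}]'

```text
clock: 5.48
position: [0.5469, 0.0584, 0.1789]
ee_rot: [-3.079, -0.625, 0.006]
force: [0.5, -0.4, -1.0]
opening: 0.0592
grip_force: 24.9
```

Call:
step_arm --moves '[{"dx": -0.4, "dy": 0.358, "dz": 0, "rx": 0, "ry": 0, "rz": 0, "hand": 1}, {"dx": -0.4, "dy": 0.358, "dz": 0, "rx": 0, "ry": 0, "rz": 0, "hand": 1}, {"dx": -0.4, "dy": 0.358, "dz": 0, "rx": 0, "ry": 0, "rz": 0, "hand": 1}, {"dx": -0.4, "dy": 0.358, "dz": 0, "rx": 0, "ry": 0, "rz": 0, "hand": 1}, {"dx": -0.35, "dy": 0.314, "dz": 0, "rx": 0, "ry": 0, "rz": 0, "hand": 1}, {"dx": -0.2, "dy": 0.18, "dz": 0, "rx": 0, "ry": 0, "rz": 0, "hand": 1}, {"dx": -0.04, "dy": 0.03, "dz": 0, "rx": 0, "ry": 0, "rz": 0, "hand": 1}, {"dx": 0, "dy": 0, "dz": 0, "rx": 0, "ry": 0, "rz": 0, "hand": 1}]'

```text
clock: 6.48
position: [0.4486, -0.1515, 0.1801]
ee_rot: [-3.078, -0.624, 0.002]
force: [0.1, 0.1, -2.0]
opening: 0.0589
grip_force: 24.9
```

```bash
python3 -c "
from h import *
go((.449,-.152,.18),(.449,-.152,.061))"
```

```text
pos [ 0.4486 -0.1515  0.1801] t 6.475 toolx [ 0.921  0.389 -0.001] z [-0.002  0.001 -1.   ] j [-0.35  0.28  2.    0.    0.86  0.82]
to (0.449, -0.152, 0.18) shares [0.002 0.008 0.001]
to (0.449, -0.152, 0.061) shares [0.002 0.002 1.487]
```

Call:
step_arm --moves '[{"dx": 0, "dy": 0, "dz": 0.3, "rx": 0, "ry": 0, "rz": 0, "hand": 1}, {"dx": 0, "dy": 0, "dz": 0.4, "rx": 0, "ry": 0, "rz": 0, "hand": 1}, {"dx": 0, "dy": 0, "dz": 0.4, "rx": 0, "ry": 0, "rz": 0, "hand": 1}, {"dx": 0, "dy": 0, "dz": 0.15, "rx": 0, "ry": 0, "rz": 0, "hand": 1}, {"dx": 0, "dy": 0, "dz": 0.1, "rx": 0, "ry": 0, "rz": 0, "hand": 1}, {"dx": 0, "dy": 0, "dz": 0.06, "rx": 0, "ry": 0, "rz": 0, "hand": 1}, {"dx": 0, "dy": 0, "dz": 0.05, "rx": 0, "ry": 0, "rz": 0, "hand": 1}, {"dx": 0, "dy": 0, "dz": 0, "rx": 0, "ry": 0, "rz": 0, "hand": 1}]'

```text
clock: 7.48
position: [0.4498, -0.1517, 0.0643]
ee_rot: [3.079, 0.625, 0.001]
force: [-0.5, 0.6, -1.9]
opening: 0.0589
grip_force: 24.9
```

Call:
step_arm --moves '[{"dx": 0, "dy": 0, "dz": 0.03, "rx": 0, "ry": 0, "rz": 0, "hand": 1}, {"dx": 0, "dy": 0, "dz": 0.02, "rx": 0, "ry": 0, "rz": 0, "hand": 1}, {"dx": 0, "dy": 0, "dz": 0, "rx": 0, "ry": 0, "rz": 0, "hand": 1}]'

```text
clock: 7.85
position: [0.4499, -0.1516, 0.0604]
ee_rot: [3.079, 0.625, 0.001]
force: [-0.6, 1.4, 2.5]
opening: 0.059
grip_force: 25.0
```

Call:
step_arm --moves '[{"dx": 0, "dy": 0, "dz": 0, "rx": 0, "ry": 0, "rz": 0, "hand": -1}, {"dx": 0, "dy": 0, "dz": 0, "rx": 0, "ry": 0, "rz": 0, "hand": -1}, {"dx": 0, "dy": 0, "dz": 0, "rx": 0, "ry": 0, "rz": 0, "hand": -1}, {"dx": 0, "dy": 0, "dz": 0, "rx": 0, "ry": 0, "rz": 0, "hand": -1}, {"dx": 0, "dy": 0, "dz": -0.2, "rx": 0, "ry": 0, "rz": 0, "hand": -1}, {"dx": 0, "dy": 0, "dz": -0.4, "rx": 0, "ry": 0, "rz": 0, "hand": -1}, {"dx": 0, "dy": 0, "dz": -0.5, "rx": 0, "ry": 0, "rz": 0, "hand": -1}, {"dx": 0, "dy": 0, "dz": -0.5, "rx": 0, "ry": 0, "rz": 0, "hand": -1}, {"dx": 0, "dy": 0, "dz": 0, "rx": 0, "ry": 0, "rz": 0, "hand": -1}]'

```text
clock: 8.98
position: [0.4516, -0.1524, 0.1918]
ee_rot: [3.075, 0.625, 0.01]
force: [0.3, 0.0, -1.2]
opening: 0.088
grip_force: 0.0
```

```bash
python3 -c "
from h import *
go((.606,-.2925,.18),(.606,-.2925,.034))"
```

```text
pos [ 0.4516 -0.1524  0.1918] t 8.975 toolx [0.921 0.39  0.005] z [ 0.007 -0.002 -1.   ] j [-0.35  0.26  1.99  0.    0.88  0.82]
to (0.606, -0.2925, 0.18) shares [1.093 2.365 0.166]
to (0.606, -0.2925, 0.034) shares [-0.01  -0.009  1.825]
```

Call:
step_arm --moves '[{"dx": 0.21, "dy": 0.46, "dz": 0, "rx": 0, "ry": 0, "rz": 0, "hand": -1}, {"dx": 0.21, "dy": 0.46, "dz": 0, "rx": 0, "ry": 0, "rz": 0, "hand": -1}, {"dx": 0.21, "dy": 0.46, "dz": 0, "rx": 0, "ry": 0, "rz": 0, "hand": -1}, {"dx": 0.21, "dy": 0.46, "dz": 0, "rx": 0, "ry": 0, "rz": 0, "hand": -1}, {"dx": 0.22, "dy": 0.46, "dz": 0, "rx": 0, "ry": 0, "rz": 0, "hand": -1}, {"dx": 0, "dy": 0, "dz": 0, "rx": 0, "ry": 0, "rz": -0.11, "hand": -1}, {"dx": 0, "dy": 0, "dz": 0, "rx": 0, "ry": 0, "rz": -0.11, "hand": -1}, {"dx": 0, "dy": 0, "dz": 0, "rx": 0, "ry": 0, "rz": -0.11, "hand": -1}, {"dx": 0, "dy": 0, "dz": 0, "rx": 0, "ry": 0, "rz": -0.11, "hand": -1}, {"dx": 0, "dy": 0, "dz": 0, "rx": 0, "ry": 0, "rz": -0.11, "hand": -1}]'

```text
clock: 10.22
position: [0.5988, -0.2876, 0.1871]
ee_rot: [-2.527, -1.863, 0.001]
force: [0.3, 0.2, 0.2]
opening: 0.0877
grip_force: 0.0
```

Call:
step_arm --moves '[{"dx": 0, "dy": 0, "dz": 0, "rx": 0, "ry": 0, "rz": -0.11, "hand": -1}, {"dx": 0, "dy": 0, "dz": 0, "rx": 0, "ry": 0, "rz": -0.11, "hand": -1}, {"dx": 0, "dy": 0, "dz": 0, "rx": 0, "ry": 0, "rz": -0.11, "hand": -1}, {"dx": 0, "dy": 0, "dz": 0, "rx": 0, "ry": 0, "rz": -0.11, "hand": -1}, {"dx": 0, "dy": 0, "dz": 0, "rx": 0, "ry": 0, "rz": 0, "hand": -1}]'

```text
clock: 10.85
position: [0.599, -0.2877, 0.1873]
ee_rot: [-1.756, -2.603, 0.0]
force: [0.4, 0.2, 0.3]
opening: 0.0881
grip_force: 0.0
```

```bash
python3 -c "
from h import *
c=look('top','top1');look('side','side1')
for n,uv,z in (('tallrim',(305,221),.094),('middle',(347,176),.064)): print(n,circ(c,uv,22,z-.008,z+.008))
cv2.imwrite('pics/side1c.png',cv2.resize(cv2.imread('pics/side1.png')[100:300,150:416],None,fx=3,fy=3))
go((.606,-.2925,.18),(.606,-.2925,.034))"
```

```text
tallrim (68, array([ 0.4495, -0.153 ]), (0.4492, -0.1521), 0.0297, array([0.0882, 0.0922, 0.0956]))
middle (31, array([ 0.6108, -0.2721]), (0.6102, -0.2803), 0.0265, array([0.0588, 0.0635, 0.0679]))
pos [ 0.5991 -0.2878  0.1875] t 10.95 toolx [-0.372  0.928  0.001] z [-0.001  0.    -1.   ] j [-0.47  0.53  1.57  0.    1.04 -0.85]
to (0.606, -0.2925, 0.18) shares [-0.086  0.058  0.094]
to (0.606, -0.2925, 0.034) shares [-1.000e-03  1.000e-03  1.825e+00]
```

View pics/side1c.png

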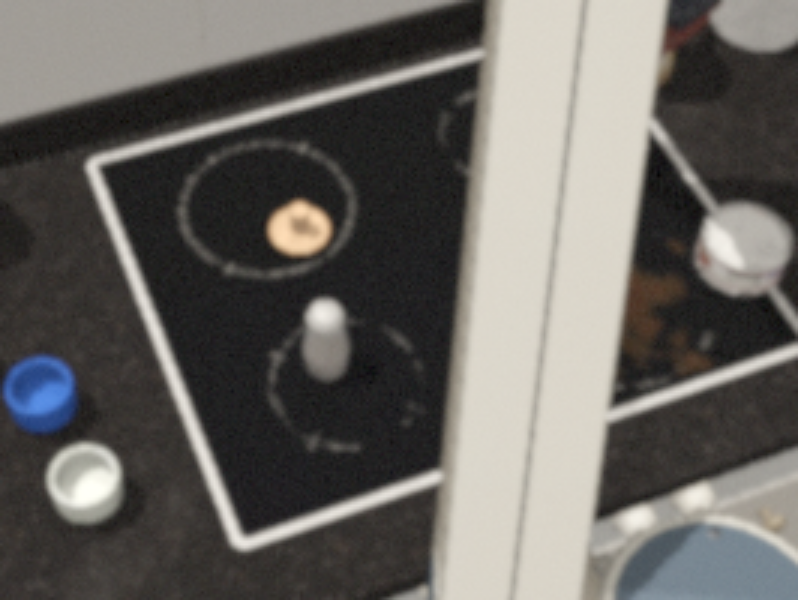

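View pics/top1.png

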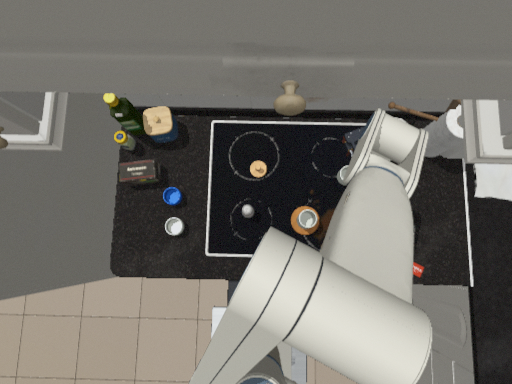

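The tall pot is seated: its rim is about 93 mm up, at px (307,218), concentric with the stand. Next is the middle pot.

Call:
step_arm --moves '[{"dx": -0.086, "dy": 0.06, "dz": 0.1, "rx": 0, "ry": 0, "rz": 0, "hand": -1}, {"dx": 0, "dy": 0, "dz": 0.3, "rx": 0, "ry": 0, "rz": 0, "hand": -1}, {"dx": 0, "dy": 0, "dz": 0.4, "rx": 0, "ry": 0, "rz": 0, "hand": -1}, {"dx": 0, "dy": 0, "dz": 0.4, "rx": 0, "ry": 0, "rz": 0, "hand": -1}, {"dx": 0, "dy": 0, "dz": 0.4, "rx": 0, "ry": 0, "rz": 0, "hand": -1}, {"dx": 0, "dy": 0, "dz": 0.3, "rx": 0, "ry": 0, "rz": 0, "hand": -1}, {"dx": 0, "dy": 0, "dz": 0, "rx": 0, "ry": 0, "rz": 0, "hand": -1}, {"dx": 0, "dy": 0, "dz": 0, "rx": 0, "ry": 0, "rz": 0, "hand": 1}, {"dx": 0, "dy": 0, "dz": 0, "rx": 0, "ry": 0, "rz": 0, "hand": 1}, {"dx": 0, "dy": 0, "dz": 0, "rx": 0, "ry": 0, "rz": 0, "hand": 1}]'

```text
clock: 12.2
position: [0.6071, -0.2929, 0.0373]
ee_rot: [1.754, 2.604, 0.0]
force: [-2.4, -0.5, 0.5]
opening: 0.0612
grip_force: 0.8
```

Call:
step_arm --moves '[{"dx": 0, "dy": 0, "dz": 0, "rx": 0, "ry": 0, "rz": 0, "hand": 1}, {"dx": 0, "dy": 0, "dz": 0, "rx": 0, "ry": 0, "rz": 0, "hand": 1}, {"dx": 0, "dy": 0, "dz": 0, "rx": 0, "ry": 0, "rz": 0, "hand": 1}]'

```text
clock: 12.58
position: [0.6071, -0.2929, 0.0372]
ee_rot: [1.755, 2.604, 0.0]
force: [-1.2, 0.1, 5.8]
opening: 0.0603
grip_force: 25.0
```

```bash
python3 -c "
from h import *
go((.606,-.2925,.18),(.4492,-.1521,.18),(.4492,-.1521,.118))"
```

```text
pos [ 0.6071 -0.2929  0.0372] t 12.575 toolx [-0.376  0.927 -0.001] z [ 0.001 -0.001 -1.   ] j [-0.47  0.74  1.6  -0.    0.8  -0.85]
to (0.606, -0.2925, 0.18) shares [ 0.008 -0.009 -1.785]
to (0.4492, -0.1521, 0.18) shares [ 2.363 -1.157 -0.004]
to (0.4492, -0.1521, 0.118) shares [ 0.001 -0.001  0.775]
```

Call:
step_arm --moves '[{"dx": 0, "dy": 0, "dz": -0.2, "rx": 0, "ry": 0, "rz": 0, "hand": 1}, {"dx": 0, "dy": 0, "dz": -0.4, "rx": 0, "ry": 0, "rz": 0, "hand": 1}, {"dx": 0, "dy": 0, "dz": -0.4, "rx": 0, "ry": 0, "rz": 0, "hand": 1}, {"dx": 0, "dy": 0, "dz": -0.4, "rx": 0, "ry": 0, "rz": 0, "hand": 1}, {"dx": 0, "dy": 0, "dz": -0.4, "rx": 0, "ry": 0, "rz": 0, "hand": 1}, {"dx": 0.2, "dy": -0.1, "dz": 0, "rx": 0, "ry": 0, "rz": 0, "hand": 1}, {"dx": 0.4, "dy": -0.2, "dz": 0, "rx": 0, "ry": 0, "rz": 0, "hand": 1}, {"dx": 0.4, "dy": -0.2, "dz": 0, "rx": 0, "ry": 0, "rz": 0, "hand": 1}, {"dx": 0.4, "dy": -0.2, "dz": 0, "rx": 0, "ry": 0, "rz": 0, "hand": 1}, {"dx": 0.4, "dy": -0.2, "dz": 0, "rx": 0, "ry": 0, "rz": 0, "hand": 1}]'

```text
clock: 13.82
position: [0.4847, -0.1854, 0.1807]
ee_rot: [1.755, 2.605, 0.0]
force: [-0.5, 0.3, -1.8]
opening: 0.0602
grip_force: 25.0
```

Call:
step_arm --moves '[{"dx": 0.4, "dy": -0.18, "dz": 0, "rx": 0, "ry": 0, "rz": 0, "hand": 1}, {"dx": 0.16, "dy": -0.08, "dz": 0, "rx": 0, "ry": 0, "rz": 0, "hand": 1}, {"dx": 0, "dy": 0, "dz": 0, "rx": 0, "ry": 0, "rz": 0, "hand": 1}, {"dx": 0, "dy": 0, "dz": 0, "rx": 0, "ry": 0, "rz": 0, "hand": 1}]'

```text
clock: 14.32
position: [0.4509, -0.1532, 0.1805]
ee_rot: [1.755, 2.604, 0.001]
force: [-0.0, -0.5, -2.1]
opening: 0.0607
grip_force: 25.0
```

```bash
python3 -c "
from h import *
go((.4492,-.1521,.18),(.4492,-.1521,.121))"
```

```text
pos [ 0.4509 -0.1532  0.1805] t 14.325 toolx [-0.376  0.927 -0.001] z [ 0.002 -0.001 -1.   ] j [-0.35  0.28  1.99 -0.    0.86 -0.74]
to (0.4492, -0.1521, 0.18) shares [ 0.021 -0.015  0.006]
to (0.4492, -0.1521, 0.121) shares [ 0.001 -0.001  0.737]
```

Call:
step_arm --moves '[{"dx": 0.02, "dy": -0.015, "dz": 0.2, "rx": 0, "ry": 0, "rz": 0, "hand": 1}, {"dx": 0, "dy": 0, "dz": 0.2, "rx": 0, "ry": 0, "rz": 0, "hand": 1}, {"dx": 0, "dy": 0, "dz": 0.15, "rx": 0, "ry": 0, "rz": 0, "hand": 1}, {"dx": 0, "dy": 0, "dz": 0.08, "rx": 0, "ry": 0, "rz": 0, "hand": 1}, {"dx": 0, "dy": 0, "dz": 0.05, "rx": 0, "ry": 0, "rz": 0, "hand": 1}, {"dx": 0, "dy": 0, "dz": 0.03, "rx": 0, "ry": 0, "rz": 0, "hand": 1}, {"dx": 0, "dy": 0, "dz": 0, "rx": 0, "ry": 0, "rz": 0, "hand": 1}]'

```text
clock: 15.2
position: [0.448, -0.1514, 0.1234]
ee_rot: [1.755, 2.605, 0.0]
force: [-0.2, 0.4, -1.5]
opening: 0.0604
grip_force: 25.0
```

Call:
step_arm --moves '[{"dx": 0, "dy": 0, "dz": 0.025, "rx": 0, "ry": 0, "rz": 0, "hand": 1}, {"dx": 0, "dy": 0, "dz": 0.02, "rx": 0, "ry": 0, "rz": 0, "hand": 1}, {"dx": 0, "dy": 0, "dz": 0, "rx": 0, "ry": 0, "rz": 0, "hand": 1}]'

```text
clock: 15.58
position: [0.4481, -0.1515, 0.1197]
ee_rot: [1.755, 2.605, 0.0]
force: [0.9, -0.5, -3.0]
opening: 0.0602
grip_force: 25.0
```

Call:
step_arm --moves '[{"dx": 0, "dy": 0, "dz": 0.015, "rx": 0, "ry": 0, "rz": 0, "hand": 1}, {"dx": 0, "dy": 0, "dz": 0, "rx": 0, "ry": 0, "rz": 0, "hand": 1}]'

```text
clock: 15.82
position: [0.448, -0.1514, 0.1184]
ee_rot: [1.755, 2.605, 0.0]
force: [0.8, 0.2, -2.2]
opening: 0.0599
grip_force: 25.0
```

Call:
step_arm --moves '[{"dx": 0, "dy": 0, "dz": 0.015, "rx": 0, "ry": 0, "rz": 0, "hand": 1}, {"dx": 0, "dy": 0, "dz": 0, "rx": 0, "ry": 0, "rz": 0, "hand": 1}]'

```text
clock: 16.08
position: [0.4482, -0.1516, 0.1181]
ee_rot: [1.755, 2.605, 0.0]
force: [-1.7, 0.4, 8.8]
opening: 0.0604
grip_force: 25.0
```

Call:
step_arm --moves '[{"dx": 0, "dy": 0, "dz": 0.015, "rx": 0, "ry": 0, "rz": 0, "hand": 1}, {"dx": 0, "dy": 0, "dz": 0, "rx": 0, "ry": 0, "rz": 0, "hand": 1}]'

```text
clock: 16.32
position: [0.4484, -0.1516, 0.1179]
ee_rot: [1.754, 2.605, 0.0]
force: [-5.5, 1.3, 22.4]
opening: 0.0609
grip_force: 25.0
```

Call:
step_arm --moves '[{"dx": 0, "dy": 0, "dz": -0.02, "rx": 0, "ry": 0, "rz": 0, "hand": 1}, {"dx": 0, "dy": 0, "dz": 0, "rx": 0, "ry": 0, "rz": 0, "hand": -1}, {"dx": 0, "dy": 0, "dz": 0, "rx": 0, "ry": 0, "rz": 0, "hand": -1}, {"dx": 0, "dy": 0, "dz": 0, "rx": 0, "ry": 0, "rz": 0, "hand": -1}, {"dx": 0, "dy": 0, "dz": 0, "rx": 0, "ry": 0, "rz": 0, "hand": -1}, {"dx": 0, "dy": 0, "dz": -0.2, "rx": 0, "ry": 0, "rz": 0, "hand": -1}, {"dx": 0, "dy": 0, "dz": -0.4, "rx": 0, "ry": 0, "rz": 0, "hand": -1}, {"dx": 0, "dy": 0, "dz": -0.5, "rx": 0, "ry": 0, "rz": 0, "hand": -1}, {"dx": 0, "dy": 0, "dz": 0, "rx": 0, "ry": 0, "rz": 0, "hand": -1}]'

```text
clock: 17.45
position: [0.4499, -0.1522, 0.2093]
ee_rot: [1.752, 2.6, 0.003]
force: [-0.3, -0.7, 0.0]
opening: 0.0878
grip_force: 0.0
```

```bash
python3 -c "
from h import *
go((.417,.2955,.2),(.417,.2955,.024))"
```

```text
pos [ 0.4499 -0.1522  0.2093] t 17.45 toolx [-0.376  0.927 -0.005] z [ 0.007 -0.002 -1.   ] j [-0.35  0.23  1.98  0.    0.92 -0.74]
to (0.417, 0.2955, 0.2) shares [5.341 1.72  0.1  ]
to (0.417, 0.2955, 0.024) shares [ 0.01  -0.011  2.2  ]
```

Translate in 10 rows, then rotate back 90°.

Call:
step_arm --moves '[{"dx": 0.534, "dy": 0.172, "dz": 0, "rx": 0, "ry": 0, "rz": 0, "hand": -1}, {"dx": 0.534, "dy": 0.172, "dz": 0, "rx": 0, "ry": 0, "rz": 0, "hand": -1}, {"dx": 0.534, "dy": 0.172, "dz": 0, "rx": 0, "ry": 0, "rz": 0, "hand": -1}, {"dx": 0.534, "dy": 0.172, "dz": 0, "rx": 0, "ry": 0, "rz": 0, "hand": -1}, {"dx": 0.534, "dy": 0.172, "dz": 0, "rx": 0, "ry": 0, "rz": 0, "hand": -1}, {"dx": 0.534, "dy": 0.172, "dz": 0, "rx": 0, "ry": 0, "rz": 0, "hand": -1}, {"dx": 0.534, "dy": 0.172, "dz": 0, "rx": 0, "ry": 0, "rz": 0, "hand": -1}, {"dx": 0.534, "dy": 0.172, "dz": 0, "rx": 0, "ry": 0, "rz": 0, "hand": -1}, {"dx": 0.534, "dy": 0.172, "dz": 0, "rx": 0, "ry": 0, "rz": 0, "hand": -1}, {"dx": 0.534, "dy": 0.172, "dz": 0, "rx": 0, "ry": 0, "rz": 0, "hand": -1}]'

```text
clock: 18.7
position: [0.4142, 0.2974, 0.2053]
ee_rot: [-1.755, -2.605, 0.001]
force: [-0.6, -0.4, 0.3]
opening: 0.0879
grip_force: 0.0
```

Call:
step_arm --moves '[{"dx": 0, "dy": 0, "dz": 0, "rx": 0, "ry": 0, "rz": 0.11, "hand": -1}, {"dx": 0, "dy": 0, "dz": 0, "rx": 0, "ry": 0, "rz": 0.11, "hand": -1}, {"dx": 0, "dy": 0, "dz": 0, "rx": 0, "ry": 0, "rz": 0.11, "hand": -1}, {"dx": 0, "dy": 0, "dz": 0, "rx": 0, "ry": 0, "rz": 0.11, "hand": -1}, {"dx": 0, "dy": 0, "dz": 0, "rx": 0, "ry": 0, "rz": 0.11, "hand": -1}, {"dx": 0, "dy": 0, "dz": 0, "rx": 0, "ry": 0, "rz": 0.11, "hand": -1}, {"dx": 0, "dy": 0, "dz": 0, "rx": 0, "ry": 0, "rz": 0.11, "hand": -1}, {"dx": 0, "dy": 0, "dz": 0, "rx": 0, "ry": 0, "rz": 0.11, "hand": -1}, {"dx": 0, "dy": 0, "dz": 0, "rx": 0, "ry": 0, "rz": 0.11, "hand": -1}, {"dx": 0, "dy": 0, "dz": 0, "rx": 0, "ry": 0, "rz": 0, "hand": -1}]'

```text
clock: 19.95
position: [0.4146, 0.2959, 0.2053]
ee_rot: [3.078, 0.628, -0.001]
force: [0.1, -0.2, -0.1]
opening: 0.0881
grip_force: 0.0
```

```bash
python3 -c "
from h import *
c=look('top','top2');look('side','side2')
print('midrim',circ(c,(309,217),24,.138,.158))
cv2.imwrite('pics/side2c.png',cv2.resize(cv2.imread('pics/side2.png')[100:300,150:416],None,fx=3,fy=3))
go((.417,.2955,.2),(.417,.2955,.024))"
```

```text
midrim (81, array([ 0.4468, -0.1508]), (0.4473, -0.1515), 0.0298, array([0.1401, 0.1457, 0.1493]))
pos [0.4147 0.296  0.2054] t 20.05 toolx [ 0.919  0.393 -0.001] z [-0. -0. -1.] j [0.6  0.29 1.91 0.   0.94 1.76]
to (0.417, 0.2955, 0.2) shares [0.024 0.017 0.068]
to (0.417, 0.2955, 0.024) shares [ 1.0e-03 -0.0e+00  2.2e+00]
```

View pics/side2c.png

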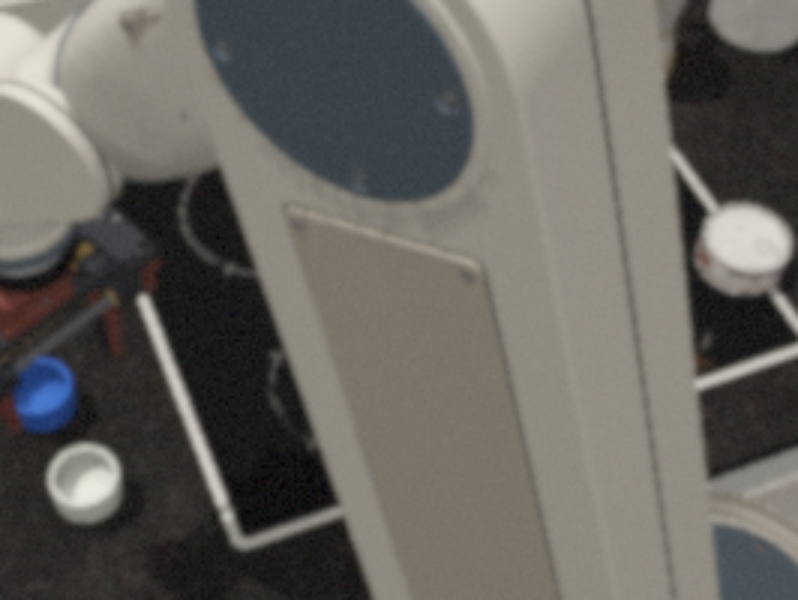

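Call:
step_arm --moves '[{"dx": 0.024, "dy": 0.017, "dz": 0.3, "rx": 0, "ry": 0, "rz": 0, "hand": -1}, {"dx": 0, "dy": 0, "dz": 0.4, "rx": 0, "ry": 0, "rz": 0, "hand": -1}, {"dx": 0, "dy": 0, "dz": 0.4, "rx": 0, "ry": 0, "rz": 0, "hand": -1}, {"dx": 0, "dy": 0, "dz": 0.4, "rx": 0, "ry": 0, "rz": 0, "hand": -1}, {"dx": 0, "dy": 0, "dz": 0.4, "rx": 0, "ry": 0, "rz": 0, "hand": -1}, {"dx": 0, "dy": 0, "dz": 0.25, "rx": 0, "ry": 0, "rz": 0, "hand": -1}, {"dx": 0, "dy": 0, "dz": 0.1, "rx": 0, "ry": 0, "rz": 0, "hand": -1}, {"dx": 0, "dy": 0, "dz": 0, "rx": 0, "ry": 0, "rz": 0, "hand": -1}, {"dx": 0, "dy": 0, "dz": 0, "rx": 0, "ry": 0, "rz": 0, "hand": 1}, {"dx": 0, "dy": 0, "dz": 0, "rx": 0, "ry": 0, "rz": 0, "hand": 1}]'

```text
clock: 21.3
position: [0.4177, 0.296, 0.0265]
ee_rot: [-3.078, -0.626, -0.002]
force: [-0.2, 0.2, 0.3]
opening: 0.0711
grip_force: 0.0
```

Call:
step_arm --moves '[{"dx": 0, "dy": 0, "dz": 0, "rx": 0, "ry": 0, "rz": 0, "hand": 1}, {"dx": 0, "dy": 0, "dz": 0, "rx": 0, "ry": 0, "rz": 0, "hand": 1}, {"dx": 0, "dy": 0, "dz": 0, "rx": 0, "ry": 0, "rz": 0, "hand": 1}, {"dx": 0, "dy": 0, "dz": 0, "rx": 0, "ry": 0, "rz": 0, "hand": 1}]'

```text
clock: 21.8
position: [0.4176, 0.2959, 0.0262]
ee_rot: [-3.078, -0.625, -0.001]
force: [0.0, -0.8, 7.1]
opening: 0.0602
grip_force: 25.0
```

```bash
python3 -c "
from h import *
go((.417,.2955,.23),(.4478,-.1516,.23),(.4478,-.1516,.162))"
```

```text
pos [0.4176 0.2959 0.0262] t 21.8 toolx [0.921 0.39  0.001] z [ 0.001  0.001 -1.   ] j [0.59 0.6  1.98 0.   0.56 1.76]
to (0.417, 0.2955, 0.23) shares [-6.000e-03  2.000e-03 -2.547e+00]
to (0.4478, -0.1516, 0.23) shares [-1.826e+00  5.296e+00 -3.000e-03]
to (0.4478, -0.1516, 0.162) shares [-0.001  0.     0.85 ]
```

Call:
step_arm --moves '[{"dx": 0, "dy": 0, "dz": -0.25, "rx": 0, "ry": 0, "rz": 0, "hand": 1}, {"dx": 0, "dy": 0, "dz": -0.46, "rx": 0, "ry": 0, "rz": 0, "hand": 1}, {"dx": 0, "dy": 0, "dz": -0.46, "rx": 0, "ry": 0, "rz": 0, "hand": 1}, {"dx": 0, "dy": 0, "dz": -0.46, "rx": 0, "ry": 0, "rz": 0, "hand": 1}, {"dx": 0, "dy": 0, "dz": -0.46, "rx": 0, "ry": 0, "rz": 0, "hand": 1}, {"dx": 0, "dy": 0, "dz": -0.46, "rx": 0, "ry": 0, "rz": 0, "hand": 1}, {"dx": -0.07, "dy": 0.2, "dz": 0, "rx": 0, "ry": 0, "rz": 0, "hand": 1}, {"dx": -0.14, "dy": 0.4, "dz": 0, "rx": 0, "ry": 0, "rz": 0, "hand": 1}, {"dx": -0.17, "dy": 0.5, "dz": 0, "rx": 0, "ry": 0, "rz": 0, "hand": 1}, {"dx": -0.17, "dy": 0.5, "dz": 0, "rx": 0, "ry": 0, "rz": 0, "hand": 1}]'

```text
clock: 23.05
position: [0.4253, 0.1585, 0.228]
ee_rot: [3.078, 0.626, -0.004]
force: [0.8, -0.4, -0.7]
opening: 0.0601
grip_force: 25.0
```

Call:
step_arm --moves '[{"dx": -0.17, "dy": 0.5, "dz": 0, "rx": 0, "ry": 0, "rz": 0, "hand": 1}, {"dx": -0.17, "dy": 0.5, "dz": 0, "rx": 0, "ry": 0, "rz": 0, "hand": 1}, {"dx": -0.17, "dy": 0.5, "dz": 0, "rx": 0, "ry": 0, "rz": 0, "hand": 1}, {"dx": -0.17, "dy": 0.5, "dz": 0, "rx": 0, "ry": 0, "rz": 0, "hand": 1}, {"dx": -0.17, "dy": 0.5, "dz": 0, "rx": 0, "ry": 0, "rz": 0, "hand": 1}, {"dx": -0.17, "dy": 0.5, "dz": 0, "rx": 0, "ry": 0, "rz": 0, "hand": 1}, {"dx": -0.14, "dy": 0.4, "dz": 0, "rx": 0, "ry": 0, "rz": 0, "hand": 1}, {"dx": -0.1, "dy": 0.25, "dz": 0, "rx": 0, "ry": 0, "rz": 0, "hand": 1}, {"dx": 0, "dy": 0, "dz": 0, "rx": 0, "ry": 0, "rz": 0, "hand": 1}, {"dx": 0, "dy": 0, "dz": 0, "rx": 0, "ry": 0, "rz": 0, "hand": 1}]'

```text
clock: 24.3
position: [0.4467, -0.147, 0.2287]
ee_rot: [-3.078, -0.624, 0.003]
force: [-0.2, -0.3, -0.4]
opening: 0.0603
grip_force: 25.0
```

```bash
python3 -c "
from h import *
go((.4478,-.1516,.2),(.4478,-.1516,.164))"
```

```text
pos [ 0.4467 -0.147   0.2287] t 24.3 toolx [ 0.921  0.39  -0.001] z [-0.002  0.001 -1.   ] j [-0.34  0.2   1.97  0.    0.98  0.83]
to (0.4478, -0.1516, 0.2) shares [-0.009  0.058  0.358]
to (0.4478, -0.1516, 0.164) shares [0.001 0.001 0.45 ]
```

Call:
step_arm --moves '[{"dx": -0.01, "dy": 0.06, "dz": 0.2, "rx": 0, "ry": 0, "rz": 0, "hand": 1}, {"dx": 0, "dy": 0, "dz": 0.2, "rx": 0, "ry": 0, "rz": 0, "hand": 1}, {"dx": 0, "dy": 0, "dz": 0.18, "rx": 0, "ry": 0, "rz": 0, "hand": 1}, {"dx": 0, "dy": 0, "dz": 0.1, "rx": 0, "ry": 0, "rz": 0, "hand": 1}, {"dx": 0, "dy": 0, "dz": 0.08, "rx": 0, "ry": 0, "rz": 0, "hand": 1}, {"dx": 0, "dy": 0, "dz": 0.04, "rx": 0, "ry": 0, "rz": 0, "hand": 1}, {"dx": 0, "dy": 0, "dz": 0.02, "rx": 0, "ry": 0, "rz": 0, "hand": 1}, {"dx": 0, "dy": 0, "dz": 0, "rx": 0, "ry": 0, "rz": 0, "hand": 1}]'

```text
clock: 25.3
position: [0.449, -0.1523, 0.1642]
ee_rot: [3.079, 0.625, 0.0]
force: [0.2, -0.1, -0.5]
opening: 0.0605
grip_force: 25.0
```

Call:
step_arm --moves '[{"dx": 0, "dy": 0, "dz": 0.02, "rx": 0, "ry": 0, "rz": 0, "hand": 1}, {"dx": 0, "dy": 0, "dz": 0, "rx": 0, "ry": 0, "rz": 0, "hand": 1}]'

```text
clock: 25.55
position: [0.449, -0.1522, 0.1627]
ee_rot: [-3.079, -0.625, -0.001]
force: [-0.5, 1.9, 3.0]
opening: 0.0606
grip_force: 25.0
```

Call:
step_arm --moves '[{"dx": 0, "dy": 0, "dz": 0.015, "rx": 0, "ry": 0, "rz": 0, "hand": 1}, {"dx": 0, "dy": 0, "dz": 0, "rx": 0, "ry": 0, "rz": 0, "hand": 1}]'

```text
clock: 25.8
position: [0.4494, -0.1523, 0.1626]
ee_rot: [3.078, 0.625, 0.002]
force: [-3.8, 3.5, 15.1]
opening: 0.06
grip_force: 25.0
```

Call:
step_arm --moves '[{"dx": 0, "dy": 0, "dz": -0.015, "rx": 0, "ry": 0, "rz": 0, "hand": 1}, {"dx": 0, "dy": 0, "dz": 0, "rx": 0, "ry": 0, "rz": 0, "hand": -1}, {"dx": 0, "dy": 0, "dz": 0, "rx": 0, "ry": 0, "rz": 0, "hand": -1}, {"dx": 0, "dy": 0, "dz": 0, "rx": 0, "ry": 0, "rz": 0, "hand": -1}, {"dx": 0, "dy": 0, "dz": 0, "rx": 0, "ry": 0, "rz": 0, "hand": -1}, {"dx": 0, "dy": 0, "dz": -0.2, "rx": 0, "ry": 0, "rz": 0, "hand": -1}, {"dx": 0, "dy": 0, "dz": -0.4, "rx": 0, "ry": 0, "rz": 0, "hand": -1}, {"dx": 0, "dy": 0, "dz": -0.3, "rx": 0, "ry": 0, "rz": 0, "hand": -1}, {"dx": 0, "dy": 0, "dz": 0, "rx": 0, "ry": 0, "rz": 0, "hand": -1}]'

```text
clock: 26.92
position: [0.45, -0.1527, 0.236]
ee_rot: [3.077, 0.625, 0.005]
force: [0.6, -0.4, 0.0]
opening: 0.0883
grip_force: 0.0
```

```bash
python3 -c "
from h import *
c=dict(np.load('pics/top2.npz'))
P=cloud(dict(np.load('pics/top0.npz')))[150:186,242:276].reshape(-1,3)
for a,b in((.006,.024),(.012,.022),(.03,.055)):
    Q=P[(P[:,2]>a)&(P[:,2]<b)];Q=Q[np.linalg.norm(Q[:,:2]-[.626,.0145],axis=1)<.036];print(len(Q),Q.mean(0) if len(Q) else'',cv2.minEnclosingCircle(Q[:,:2].astype(np.float32)) if len(Q) else '')
cv2.imwrite('pics/lid.png',cv2.resize(cv2.imread('pics/side0.png')[150:210,220:280],None,fx=10,fy=10,interpolation=cv2.INTER_CUBIC))
go((.626,.0145,.24),(.626,.0145,.030))"
```

```text
189 [0.62601272 0.0142983  0.01679768] ((0.6253497004508972, 0.012470908463001251), 0.03314812853932381)
178 [0.6259005  0.01411731 0.01697681] ((0.6274839043617249, 0.015041557140648365), 0.030492028221488)
33 [0.62648898 0.01445151 0.04395036] ((0.6272678375244141, 0.014162068255245686), 0.009993557818233967)
pos [ 0.45   -0.1527  0.236 ] t 26.925 toolx [0.921 0.39  0.003] z [ 0.004 -0.001 -1.   ] j [-0.35  0.2   1.95  0.    0.99  0.82]
to (0.626, 0.0145, 0.24) shares [ 2.841 -1.066 -0.045]
to (0.626, 0.0145, 0.03) shares [-0.007 -0.007  2.625]
```

View pics/lid.png

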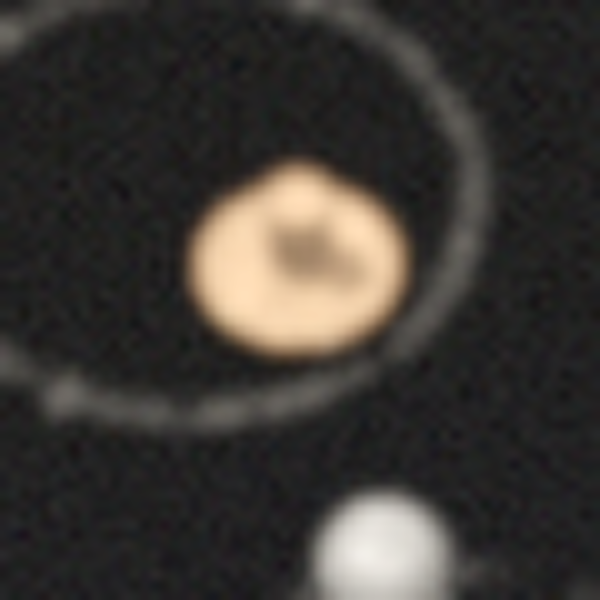

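Call:
step_arm --moves '[{"dx": 0.475, "dy": -0.178, "dz": 0, "rx": 0, "ry": 0, "rz": 0, "hand": -1}, {"dx": 0.475, "dy": -0.178, "dz": 0, "rx": 0, "ry": 0, "rz": 0, "hand": -1}, {"dx": 0.475, "dy": -0.178, "dz": 0, "rx": 0, "ry": 0, "rz": 0, "hand": -1}, {"dx": 0.475, "dy": -0.178, "dz": 0, "rx": 0, "ry": 0, "rz": 0, "hand": -1}, {"dx": 0.475, "dy": -0.178, "dz": 0, "rx": 0, "ry": 0, "rz": 0, "hand": -1}, {"dx": 0.475, "dy": -0.178, "dz": 0, "rx": 0, "ry": 0, "rz": 0, "hand": -1}, {"dx": 0, "dy": 0, "dz": 0.3, "rx": 0, "ry": 0, "rz": 0, "hand": -1}, {"dx": 0, "dy": 0, "dz": 0.4, "rx": 0, "ry": 0, "rz": 0, "hand": -1}, {"dx": 0, "dy": 0, "dz": 0.4, "rx": 0, "ry": 0, "rz": 0, "hand": -1}, {"dx": 0, "dy": 0, "dz": 0.4, "rx": 0, "ry": 0, "rz": 0, "hand": -1}]'

```text
clock: 28.18
position: [0.6245, 0.0154, 0.1118]
ee_rot: [-3.078, -0.625, 0.003]
force: [-0.5, -0.1, -0.8]
opening: 0.0878
grip_force: 0.0
```

Call:
step_arm --moves '[{"dx": 0, "dy": 0, "dz": 0.2, "rx": 0, "ry": 0, "rz": 0, "hand": -1}, {"dx": 0, "dy": 0, "dz": 0, "rx": 0, "ry": 0, "rz": 0, "hand": -1}]'

```text
clock: 28.42
position: [0.6244, 0.0153, 0.0968]
ee_rot: [-3.078, -0.625, 0.005]
force: [-0.5, -1.0, 1.5]
opening: 0.0878
grip_force: 0.0
```

```bash
python3 -c "
from h import *
c=look('top','top3')
print('shortrim',circ(c,(311,216),26,.172,.195))
go((.627,.0143,.06),(.627,.0143,.031))"
```

```text
shortrim (90, array([ 0.4492, -0.1529]), (0.4492, -0.1529), 0.0302, array([0.1733, 0.1801, 0.1835]))
pos [0.6254 0.0153 0.0981] t 28.475 toolx [ 0.921  0.39  -0.001] z [-0.001 -0.    -1.   ] j [ 0.01  0.6   1.71 -0.    0.84  1.18]
to (0.627, 0.0143, 0.06) shares [0.014 0.02  0.476]
to (0.627, 0.0143, 0.031) shares [0.    0.    0.362]
```

Short rim is at about 180 mm (expected 182), centred at (0.4492, -0.1529), so it's seated. Next, grasp the lid.

Call:
step_arm --force 20 --moves '[{"dx": 0.014, "dy": 0.02, "dz": 0.3, "rx": 0, "ry": 0, "rz": 0, "hand": -1}, {"dx": 0, "dy": 0, "dz": 0.3, "rx": 0, "ry": 0, "rz": 0, "hand": -1}, {"dx": 0, "dy": 0, "dz": 0.2, "rx": 0, "ry": 0, "rz": 0, "hand": -1}, {"dx": 0, "dy": 0, "dz": 0.03, "rx": 0, "ry": 0, "rz": 0, "hand": -1}, {"dx": 0, "dy": 0, "dz": 0, "rx": 0, "ry": 0, "rz": 0, "hand": 1}, {"dx": 0, "dy": 0, "dz": 0, "rx": 0, "ry": 0, "rz": 0, "hand": 1}, {"dx": 0, "dy": 0, "dz": 0, "rx": 0, "ry": 0, "rz": 0, "hand": 1}, {"dx": 0, "dy": 0, "dz": 0, "rx": 0, "ry": 0, "rz": 0, "hand": 1}, {"dx": 0, "dy": 0, "dz": 0, "rx": 0, "ry": 0, "rz": 0, "hand": 1}, {"dx": 0, "dy": 0, "dz": 0, "rx": 0, "ry": 0, "rz": 0, "hand": 1}]'

```text
clock: 29.72
position: [0.6271, 0.0143, 0.0321]
ee_rot: [-3.079, -0.625, 0.0]
force: [-0.1, 0.3, -0.2]
opening: 0.0313
grip_force: 0.0
```

Call:
step_arm --moves '[{"dx": 0, "dy": 0, "dz": 0, "rx": 0, "ry": 0, "rz": 0, "hand": 1}, {"dx": 0, "dy": 0, "dz": 0, "rx": 0, "ry": 0, "rz": 0, "hand": 1}, {"dx": 0, "dy": 0, "dz": 0, "rx": 0, "ry": 0, "rz": 0, "hand": 1}, {"dx": 0, "dy": 0, "dz": 0, "rx": 0, "ry": 0, "rz": 0, "hand": 1}]'

```text
clock: 30.22
position: [0.6271, 0.0143, 0.032]
ee_rot: [-3.079, -0.625, 0.0]
force: [-0.4, -0.7, -0.4]
opening: 0.0197
grip_force: 20.0
```

```bash
python3 -c "
from h import *
go((.627,.0143,.26),(.4492,-.1525,.26),(.4492,-.1525,.203))"
```

```text
pos [0.6271 0.0143 0.032 ] t 30.225 toolx [ 0.921  0.39  -0.   ] z [-0. -0. -1.] j [ 0.    0.7   1.71 -0.    0.73  1.17]
to (0.627, 0.0143, 0.26) shares [-2.00e-03 -0.00e+00 -2.85e+00]
to (0.4492, -0.1525, 0.26) shares [-2.86   1.053  0.   ]
to (0.4492, -0.1525, 0.203) shares [0.    0.    0.712]
```

Call:
step_arm --moves '[{"dx": 0, "dy": 0, "dz": -0.25, "rx": 0, "ry": 0, "rz": 0, "hand": 1}, {"dx": 0, "dy": 0, "dz": -0.52, "rx": 0, "ry": 0, "rz": 0, "hand": 1}, {"dx": 0, "dy": 0, "dz": -0.52, "rx": 0, "ry": 0, "rz": 0, "hand": 1}, {"dx": 0, "dy": 0, "dz": -0.52, "rx": 0, "ry": 0, "rz": 0, "hand": 1}, {"dx": 0, "dy": 0, "dz": -0.52, "rx": 0, "ry": 0, "rz": 0, "hand": 1}, {"dx": 0, "dy": 0, "dz": -0.52, "rx": 0, "ry": 0, "rz": 0, "hand": 1}, {"dx": -0.2, "dy": 0.074, "dz": 0, "rx": 0, "ry": 0, "rz": 0, "hand": 1}, {"dx": -0.4, "dy": 0.147, "dz": 0, "rx": 0, "ry": 0, "rz": 0, "hand": 1}, {"dx": -0.5, "dy": 0.184, "dz": 0, "rx": 0, "ry": 0, "rz": 0, "hand": 1}, {"dx": -0.5, "dy": 0.184, "dz": 0, "rx": 0, "ry": 0, "rz": 0, "hand": 1}]'

```text
clock: 31.48
position: [0.5253, -0.0798, 0.2594]
ee_rot: [-3.078, -0.626, 0.003]
force: [0.5, -0.9, -0.5]
opening: 0.019
grip_force: 20.0
```

Call:
step_arm --moves '[{"dx": -0.5, "dy": 0.184, "dz": 0, "rx": 0, "ry": 0, "rz": 0, "hand": 1}, {"dx": -0.4, "dy": 0.147, "dz": 0, "rx": 0, "ry": 0, "rz": 0, "hand": 1}, {"dx": -0.25, "dy": 0.092, "dz": 0, "rx": 0, "ry": 0, "rz": 0, "hand": 1}, {"dx": -0.11, "dy": 0.041, "dz": 0, "rx": 0, "ry": 0, "rz": 0, "hand": 1}, {"dx": 0, "dy": 0, "dz": 0, "rx": 0, "ry": 0, "rz": 0, "hand": 1}, {"dx": 0, "dy": 0, "dz": 0, "rx": 0, "ry": 0, "rz": 0, "hand": 1}]'

```text
clock: 32.22
position: [0.4497, -0.1522, 0.26]
ee_rot: [-3.079, -0.626, -0.0]
force: [0.2, 0.1, -0.6]
opening: 0.0191
grip_force: 20.0
```

```bash
python3 -c "
from h import *
go((.4492,-.1525,.24),(.4492,-.1525,.204))"
```

```text
pos [ 0.4497 -0.1522  0.26  ] t 32.225 toolx [0.921 0.39  0.   ] z [ 0.  0. -1.] j [-0.35  0.17  1.93  0.    1.05  0.82]
to (0.4492, -0.1525, 0.24) shares [-0.008  0.001  0.25 ]
to (0.4492, -0.1525, 0.204) shares [-0.    0.    0.45]
```

Call:
step_arm --moves '[{"dx": -0.008, "dy": 0, "dz": 0.2, "rx": 0, "ry": 0, "rz": 0, "hand": 1}, {"dx": 0, "dy": 0, "dz": 0.2, "rx": 0, "ry": 0, "rz": 0, "hand": 1}, {"dx": 0, "dy": 0, "dz": 0.12, "rx": 0, "ry": 0, "rz": 0, "hand": 1}, {"dx": 0, "dy": 0, "dz": 0.08, "rx": 0, "ry": 0, "rz": 0, "hand": 1}, {"dx": 0, "dy": 0, "dz": 0.06, "rx": 0, "ry": 0, "rz": 0, "hand": 1}, {"dx": 0, "dy": 0, "dz": 0.03, "rx": 0, "ry": 0, "rz": 0, "hand": 1}, {"dx": 0, "dy": 0, "dz": 0.01, "rx": 0, "ry": 0, "rz": 0, "hand": 1}, {"dx": 0, "dy": 0, "dz": 0, "rx": 0, "ry": 0, "rz": 0, "hand": 1}]'

```text
clock: 33.22
position: [0.4489, -0.1528, 0.2043]
ee_rot: [3.078, 0.625, 0.001]
force: [-0.9, -0.3, -0.2]
opening: 0.0194
grip_force: 20.0
```

Call:
step_arm --moves '[{"dx": 0, "dy": 0, "dz": 0.015, "rx": 0, "ry": 0, "rz": 0, "hand": 1}, {"dx": 0, "dy": 0, "dz": 0, "rx": 0, "ry": 0, "rz": 0, "hand": 1}]'

```text
clock: 33.48
position: [0.4488, -0.1528, 0.2029]
ee_rot: [3.079, 0.625, 0.0]
force: [0.1, -0.2, -1.5]
opening: 0.0195
grip_force: 20.0
```

Call:
step_arm --moves '[{"dx": 0, "dy": 0, "dz": 0.015, "rx": 0, "ry": 0, "rz": 0, "hand": 1}, {"dx": 0, "dy": 0, "dz": 0, "rx": 0, "ry": 0, "rz": 0, "hand": 1}]'

```text
clock: 33.72
position: [0.4487, -0.1527, 0.2016]
ee_rot: [-3.079, -0.625, 0.0]
force: [0.4, -0.5, -1.2]
opening: 0.0196
grip_force: 20.0
```

Call:
step_arm --moves '[{"dx": 0, "dy": 0, "dz": 0.01, "rx": 0, "ry": 0, "rz": 0, "hand": 1}, {"dx": 0, "dy": 0, "dz": 0, "rx": 0, "ry": 0, "rz": 0, "hand": 1}]'

```text
clock: 33.98
position: [0.4489, -0.1528, 0.201]
ee_rot: [3.079, 0.625, 0.0]
force: [0.6, 0.8, -0.7]
opening: 0.0196
grip_force: 20.0
```

Call:
step_arm --moves '[{"dx": 0, "dy": 0, "dz": 0.01, "rx": 0, "ry": 0, "rz": 0, "hand": 1}, {"dx": 0, "dy": 0, "dz": 0, "rx": 0, "ry": 0, "rz": 0, "hand": 1}]'

```text
clock: 34.22
position: [0.4493, -0.1529, 0.2009]
ee_rot: [3.078, 0.625, 0.002]
force: [-2.6, 0.6, 6.6]
opening: 0.0193
grip_force: 20.0
```

Call:
step_arm --moves '[{"dx": 0, "dy": 0, "dz": 0.01, "rx": 0, "ry": 0, "rz": 0, "hand": 1}, {"dx": 0, "dy": 0, "dz": 0, "rx": 0, "ry": 0, "rz": 0, "hand": 1}]'

```text
clock: 34.48
position: [0.4497, -0.1531, 0.2008]
ee_rot: [3.078, 0.625, 0.003]
force: [-3.2, 0.9, 13.3]
opening: 0.0193
grip_force: 20.0
```

Contact. Release, rise, and back off toward the start side to check.

Call:
step_arm --moves '[{"dx": 0, "dy": 0, "dz": -0.012, "rx": 0, "ry": 0, "rz": 0, "hand": 1}, {"dx": 0, "dy": 0, "dz": 0, "rx": 0, "ry": 0, "rz": 0, "hand": -1}, {"dx": 0, "dy": 0, "dz": 0, "rx": 0, "ry": 0, "rz": 0, "hand": -1}, {"dx": 0, "dy": 0, "dz": 0, "rx": 0, "ry": 0, "rz": 0, "hand": -1}, {"dx": 0, "dy": 0, "dz": 0, "rx": 0, "ry": 0, "rz": 0, "hand": -1}, {"dx": 0, "dy": 0, "dz": 0, "rx": 0, "ry": 0, "rz": 0, "hand": -1}, {"dx": 0, "dy": 0, "dz": -0.2, "rx": 0, "ry": 0, "rz": 0, "hand": -1}, {"dx": 0, "dy": 0, "dz": -0.4, "rx": 0, "ry": 0, "rz": 0, "hand": -1}, {"dx": 0, "dy": 0, "dz": -0.4, "rx": 0, "ry": 0, "rz": 0, "hand": -1}, {"dx": 0, "dy": 0, "dz": 0, "rx": 0, "ry": 0, "rz": 0, "hand": -1}]'

```text
clock: 35.72
position: [0.4504, -0.1533, 0.2834]
ee_rot: [3.076, 0.625, 0.008]
force: [-0.2, -0.2, -0.1]
opening: 0.0878
grip_force: 0.0
```

Call:
step_arm --moves '[{"dx": 0.4, "dy": -0.35, "dz": 0, "rx": 0, "ry": 0, "rz": 0, "hand": -1}, {"dx": 0.4, "dy": -0.35, "dz": 0, "rx": 0, "ry": 0, "rz": 0, "hand": -1}, {"dx": 0.4, "dy": -0.35, "dz": 0, "rx": 0, "ry": 0, "rz": 0, "hand": -1}, {"dx": 0.4, "dy": -0.35, "dz": 0, "rx": 0, "ry": 0, "rz": 0, "hand": -1}, {"dx": 0.4, "dy": -0.35, "dz": 0, "rx": 0, "ry": 0, "rz": 0, "hand": -1}, {"dx": 0.4, "dy": -0.35, "dz": 0, "rx": 0, "ry": 0, "rz": 0, "hand": -1}, {"dx": 0.4, "dy": -0.35, "dz": 0, "rx": 0, "ry": 0, "rz": 0, "hand": -1}, {"dx": 0, "dy": 0, "dz": 0, "rx": 0, "ry": 0, "rz": 0, "hand": -1}]'

```text
clock: 36.72
position: [0.5789, 0.1172, 0.2793]
ee_rot: [-3.077, -0.63, 0.001]
force: [-0.6, 0.1, -0.3]
opening: 0.088
grip_force: 0.0
```

```bash
python3 -c "
from h import *
c=look('top','top4');look('side','side4')
print('disc',circ(c,(311,216),26,.176,.196)); print('knob',circ(c,(311,216),26,.205,.23)); print('salt',circ(c,(248,211),15,.08,.095)); print('tin',circ(c,(376,225),18,.03,.05))
a=cv2.resize(cv2.imread('pics/top4.png')[130:260,240:400],None,fx=3,fy=3);b=cv2.resize(cv2.imread('pics/side4.png')[100:300,150:416],(480,390))
cv2.imwrite('pics/end.png',np.vstack([a,b])[:, :][:600] if 0 else cv2.resize(np.hstack([a,b]),(800,325)))
go((.4,-.2,.3))"
```

```text
disc (275, array([ 0.4484, -0.1521]), (0.449, -0.1528), 0.0298, array([0.1821, 0.1862, 0.1897]))
knob (38, array([ 0.4495, -0.1524]), (0.45, -0.1527), 0.0097, array([0.2123, 0.2163, 0.2194]))
salt (74, array([0.4754, 0.0464]), (0.4749, 0.0457), 0.0166, array([0.0815, 0.0879, 0.0926]))
tin (530, array([ 0.4386, -0.3915]), (0.439, -0.3912), 0.0439, array([0.0341, 0.0385, 0.0432]))
pos [0.5778 0.115  0.2793] t 36.825 toolx [ 0.92   0.391 -0.002] z [-0.002 -0.001 -1.   ] j [ 0.18  0.32  1.67 -0.    1.15  1.35]
to (0.4, -0.2, 0.3) shares [-3.586  2.755 -0.252]
```

View pics/end.png

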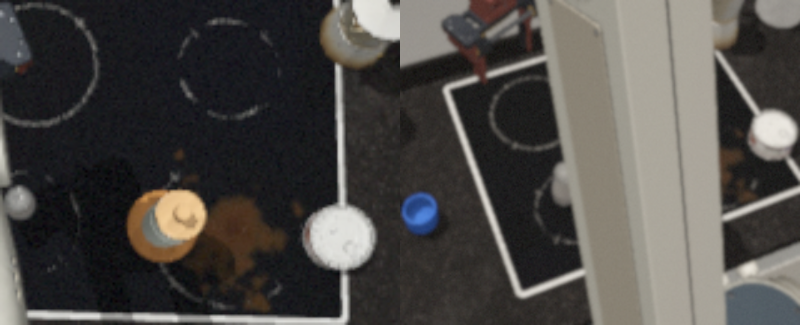

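The stack stands upright and concentric at crop (175,225). The lid disc reads 186 mm (expected 188) and the knob top 216 mm (expected 218), the same ~2 mm low bias as the earlier readings. Salt and tin haven't moved. Handing in.

```bash
python3 -c "
from cell import env
print(env.close_job())"
```

```text
the job is handed in; nothing more can be done
None
```

The tall, middle and short pots and the lid are stacked on the stand in that order, upright and fully seated by the depth readings; the salt shaker and tin measured unmoved, the tea box was not re-measured but the arm never went near it, and the job was handed in at about 37 s.

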